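# Hang the long glass sinker on the force sensor's snap hook

### The job

Hang the longer of the two glass sinkers by its wire loop in the snap hook on the front of the force-sensor stand: thread the loop over the hook's nose, press its top wire down through the sprung gate and let the gate snap shut above it, then let go so that the sinker hangs still. Loop and sensor are delicate: grip the loop lightly (no more than 40 N a finger) and never load the hook or its stand with more than 15 N. Leave the shorter sinker and the other things alone.

Things in the scene. Friction and masses are not known exactly. Their poses are not given: they have to be found in the camera images.
- long_sinker_glass (a point): Centre of the glass of the LONGER sinker, 35 mm above its underside: a clear glass cylinder 38 mm across, 70 mm tall, dark steel core, steel cap (39 mm across, 8 mm thick) and a wire loop on top. It stands upright on the worktop: 150 mm tall in all, about 0.13 kg.
- long_sinker_loop (a point): Middle of the top wire of its loop (6 mm steel wire), 147 mm above the underside. Rectangular upright loop, 47 mm wide outside, 35 inside, clear height 66; y along the top wire, x through the opening. Straight side wires at y = +-20.5 mm; top wire's ends 4 mm lower. Grip both side wires from outside at the top corners, fingers closing along y; both fingers' forces added stay under 80 N.
- short_sinker_glass (a point): Centre of the glass of the SHORTER sinker, to be left alone: same build and same loop, but its glass is only 40 mm tall (120 mm in all, top wire 117 mm above the underside). This point is 20 mm above its underside.
- stand: Fixed force-sensor stand: dark foot plate 90 x 100 x 12 mm, steel column, aluminium sensor block (34 mm wide, top 220 mm above the worktop) with a snap hook on its front. Origin on the worktop below the block; -x is its front, to which the hook points. The hook, 8 mm round bar, is a J in the plane y = 0. All contact forces on the stand together stay under 15 N.
- hook_mouth (a point): Point in the hook's mouth where the loop's top wire should go straight down: 75.5 mm in front of the stand's origin, 215 mm up, level with the shut gate; axes as the stand's. Sensor block begins 60 mm behind (+x). A wire pushed down here passes the gate's end 26 to 31 mm below. To thread: from the front, loop's y along the stand's y, top wire 13 mm above this level, nose passing through the loop.
- hook_nose (a point): Top of the hook's open nose, 14.5 mm in front (-x) of hook_mouth; the bar's round end stands 4 mm above this point. Below it the hook reaches down to its lowest underside, 47 mm below this point.
- hook_seat (a point): Centre of the loop's top wire when it lies at rest in the bottom of the hook, 36 mm below hook_mouth.
- extractor_axis (a point): Foot, on the worktop, of the axis of the big dark round extractor at the left, an obstacle: about 0.3 m across, with tall equipment above it, so go round it and not over it: keep the gripper 0.22 m or more from this upright axis when swinging in from the left (draw back to about 0.33 m from the robot's axis). A cabinet hangs 0.5 m up at the far right.
- gate (a joint): Angle of the hook's sprung gate (6 mm bar, 34 mm long, hinged 30.5 mm behind hook_mouth, its free end at the nose): 0 shut, grows as it is pressed down, to 1.3 rad; takes 2 to 5 N and springs shut by itself.

How it is judged:
By the outcome, as a careful person would: the job done as asked, in the order asked, and still so for the second after the job is handed in, with the robot touching nothing.
It also fails if it takes over 51 s, if anything falls off the work surface, if the arm or the gripper's body presses on something with over 40 N, if the wrist force passes 120 N, or if a joint passes its speed limit or range.

### The arm

A 6-joint arm with a two-finger parallel gripper is mounted at the origin on a cart in front of the work surface, level with it; the furniture and walls round the work are solid. World frame = base frame: x ahead of the robot, y to its left, z up, the work surface at z = 0. Lengths are in m, angles in rad, forces in N, time in s.
With the tool pointing down it reaches from about 0.4 to 0.825 m from the base axis. Payload 7 kg.
Tool frame: the origin (TCP) lies between the finger pads; the fingertips stand 8 mm ahead of it and the grasp point (between the pads) lies 11 mm behind it (manip.nose_length is the distance from the TCP to the fingertips, in m); z points along the fingers, y is the line along which they close (so a half turn about z gives the same grasp; the last joint's range is limited). The gripper opens to 85 mm and grips with 20 to 120 N. Pads are 22 mm wide; open, the fingers measure 114 mm over their backs; the gripper's body (76 mm by 85 mm) begins 54 mm behind the grasp point. The pads swing forward as they close: fully open they stand 13 mm farther back than shut.
Start: joints at [1.597, 0.359, 0.012, 0, -1.224, -0.288], TCP at [0.175, 0.652, 0.239] pointing down, gripper open.
Joint ranges: [-3.07, 3.07], [-1.43, 2.12], [-1.02, 1.25], [-3.03, 1.67], [-3.05, -0], [-3.03, 3.03]. Speed limits (rad/s): [2.39, 2.39, 3.01, 3.14, 3.14, 3.14].

### API

Orientations are given as a 3x3 rotation matrix whose columns are the frame's x, y, z axes.
In Python, from bench import manip gives the robot as it stands. The module is installed in compiled form; this text tells all that it offers.
- The arm moves only by the tool apply_moves, never from a script. Its argument "plan" is a list of rows, each a list of 7 numbers: the shift along the tool's x, y, z in units of 0.8 m (1.0 is 0.8 m), then the turn, a rotation vector about the tool's x, y, z in units of 180 degrees (1.0 is 180 degrees), then the opening, from -1 (shut) to 1 (fully open). In form: [[dx, dy, dz, ax, ay, az, grip], ...]. A call has exactly 5 rows; each row is the pose to reach, as a shift and turn from the pose commanded when the call began, along the tool's axes at that moment, turning the shorter way round; what a row does not reach only later rows make up. A row lasts 1/10 s, in which the tool goes at most 50 mm and 8.59 degrees, less where a joint would pass 70% of its speed; a pose out of reach is approached as far as the arm can. A call with a number of a shift or a turn outside -1 to 1 is refused whole. A call with a gripper value outside its range is refused whole. The fingers move at their own pace and stop on an object; "force" is the grip in N (left out, the last holds). Time passes only in rows, so rows that repeat a pose let the fingers close, or fill a call up. It gives the time, the measured TCP pose, the force, the opening and the grip force at its end, in the units of the state.
- manip.get_state(): the state, without advancing time (a new reading comes with each control period).
- manip.snapshot(name): name is "scene" or "top" or "wrist"; returns a dict with "img" (400x640x3 uint8, red, green, blue), "fov_y" (degrees; the focal length in pixels is half the picture's height over the tangent of half this angle, whatever the lens; pixels are square), "cx", "cy" (the principal point, pixels), "k1" (the pictures are not rectified: a ray, as slopes to the right and down, at radius r is drawn at 1 + k1 r^2 times it, then the intrinsics apply), "R" (3x3) and "t" (3): a world point X has camera coordinates R X + t; the wrist camera has in their place "mount" (4x4, takes a point from camera to tool coordinates, whose origin is the TCP and whose axes are the flange's). Camera axes: x right, y down, z forward; pixel columns grow to the right and rows downward; lengths in m; the calibration is good to about 2 mm. A picture is of the moment at which its call begins: read the wrist's pose just before it. There is no depth.
- manip.finish_job(): hands the job in; it is judged then, once.
Trained networks look in a picture, given as the dict that the camera call returned (one of the last four; its "shot" number tells which), for a name from the list of things; names that differ only in an ending like _2 or _b are one class to them, and where a whole thing is asked for, a point or a joint stands for the part that bears it (a point fixed in the world has none). Each returns a list of dicts, best first, with "conf" (0 to 1); they miss things now and then, are a little off and sometimes report something else, mostly with a low value. They report only what shows in the picture. A call takes as long as a camera call.
- manip.find_in(picture, target): "box" ([left, top, right, bottom] in pixels, round what is visible of it).
- manip.spot_point(picture, target): "location" ([row, column] in pixels: a listed point, or the origin of a listed thing).
The state is a dict: "time_s": time; "joint_positions": joint angles; "joint_vel": joint speeds; "joint_efforts": joint torques, N m; "ee_pos": TCP position; "tcp_rot": TCP orientation; "ft_force": force on the tool from outside, world axes, zero at the start; "torque": the same for the moment, N m; "finger_gap": opening from 0.0 (shut) to 1.0 (fully open); "grip_force": force on a finger pad.
Only numpy, scipy, OpenCV 4.12 (cv2) and the standard library are available. Lean on these libraries where they do the work, as an engineer would, in place of code of your own. Each camera call takes 0.05 s, during which the arm holds its last target. There are 200 camera calls.

## Working session

There is one attempt and no reset: what is moved stays moved. The work goes in short steps, Python scripts to look and compute and a tool call to move; the robot and the scene stay as the last step left them, time stands still between calls to the robot, and variables do not carry over. Pictures are saved under pics/ and viewed, at most 13 in all, crops included, and the job is handed in when it is done.

Besides the shell and the picture viewer there is one more tool, called after "Call:" by a JSON object that holds its "method" and its "body". apply_moves: Moves the arm, as the interface text tells. Shifts and turns lie within -1 to 1; 1 stands for 0.8 m of shift or 180 degrees of turn. Its arguments: {"type":"object","properties":{"plan":{"type":"array"},"force":{"type":"number"}},"required":["plan"]}

```bash
mkdir -p pics; cat > h.py <<'E'
import numpy as np, cv2
from bench import manip
def ray(p,rc,st=None):
    f=200/np.tan(np.radians(p["fov_y"]/2)); d=np.array([(rc[1]-p["cx"])/f,(rc[0]-p["cy"])/f])
    u=d.copy()
    for _ in range(30): u=d/(1+p["k1"]*(u@u))
    v=np.array([u[0],u[1],1.])
    if "mount" in p:
        M=np.array(p["mount"]);R=np.array(st["tcp_rot"]);o=R@M[:3,3]+st["ee_pos"];v=R@M[:3,:3]@v
    else:
        R=np.array(p["R"]);o=-R.T@np.array(p["t"]);v=R.T@v
    return o,v/np.linalg.norm(v)
def atz(o,v,z): return o+v*(z-o[2])/v[2]
def tri(rs):
    A=np.zeros((3,3));b=np.zeros(3)
    for o,v in rs:
        P=np.eye(3)-np.outer(v,v);A+=P;b+=P@o
    x=np.linalg.solve(A,b)
    return x,[np.linalg.norm((np.eye(3)-np.outer(v,v))@(x-o)) for o,v in rs]
def look(name,targets,save=None):
    st=manip.get_state();p=manip.snapshot(name)
    if save: cv2.imwrite(f"pics/{save}.png",p["img"][:,:,::-1])
    out={}
    for t in targets:
        l=manip.spot_point(p,t)
        out[t]=[(np.round(a["location"],1).tolist(),round(a["conf"],2)) for a in l[:3]]
    return st,p,out
E
cat > a.py <<'E'
from h import *
np.set_printoptions(precision=4,suppress=True)
T=["long_sinker_glass","long_sinker_loop","short_sinker_glass","stand","hook_mouth","hook_nose","hook_seat","extractor_axis"]
Z=[.035,.147,.02,0,.215,.215,.179,0]
res={}
for n in ["scene","top","wrist"]:
    st,p,o=look(n,T,n)
    for t,z in zip(T,Z):
        for l,c in o[t][:2]:
            r=ray(p,l,st); print(n,t,l,c,atz(*r,z))
        if o[t] and n!="wrist": res.setdefault(t,[]).append(ray(p,o[t][0][0],st))
for t in res:
    if len(res[t])>1: print(t,*tri(res[t]))
print(manip.get_state(),manip.nose_length)
E
python3 a.py; python3 -c "
import cv2,numpy as np
a=[cv2.imread(f'pics/{n}.png') for n in('scene','top')]
cv2.imwrite('pics/both.png',cv2.resize(np.vstack(a),(480,600)))"
```

```text
scene long_sinker_glass [198.2, 281.6] 0.72 [0.596  0.2152 0.035 ]
scene long_sinker_glass [208.7, 392.0] 0.59 [ 0.7575 -0.0469  0.035 ]
scene long_sinker_loop [200.8, 282.4] 0.72 [0.449 0.04  0.147]
scene short_sinker_glass [272.5, 325.9] 0.74 [ 0.4475 -0.0935  0.02  ]
scene stand [281.0, 415.3] 0.63 [ 0.5781 -0.2372  0.    ]
scene hook_mouth [203.2, 402.2] 0.88 [ 0.5104 -0.2278  0.215 ]
scene hook_nose [208.3, 390.3] 0.85 [ 0.4793 -0.2231  0.215 ]
scene hook_seat [222.6, 399.6] 0.97 [ 0.501  -0.2319  0.179 ]
top long_sinker_glass [243.9, 288.6] 0.48 [0.4511 0.0483 0.035 ]
top long_sinker_loop [239.9, 286.8] 0.65 [0.4509 0.0475 0.147 ]
top short_sinker_glass [246.9, 347.5] 0.58 [ 0.4427 -0.0983  0.02  ]
top stand [192.2, 401.6] 0.82 [ 0.584  -0.2434  0.    ]
top hook_mouth [209.3, 415.2] 0.6 [ 0.5068 -0.2309  0.215 ]
top hook_nose [219.0, 414.2] 0.85 [ 0.4858 -0.2278  0.215 ]
top hook_seat [212.0, 411.7] 0.86 [ 0.5062 -0.2305  0.179 ]
long_sinker_glass [0.4437 0.0411 0.1548] [np.float64(0.0032355405974055225), np.float64(0.0032355405974056426)]
long_sinker_loop [0.4525 0.0466 0.1431
[... 487 characters left out ...]
04635765507893)]
hook_seat [ 0.5058 -0.2302  0.1764] [np.float64(0.001098292590308956), np.float64(0.0010982925903088687)]
{'time_s': 1.35, 'joint_positions': array([ 1.5971,  0.3586,  0.0119,  0.    , -1.2241, -0.2881]), 'joint_vel': array([ 0.0015,  0.0014,  0.0016, -0.0006,  0.0017, -0.0002]), 'joint_efforts': array([ -0.0026, -58.2983,  29.3652,   6.9414,  -0.0008,   0.    ]), 'ee_pos': array([0.1747, 0.652 , 0.2393]), 'tcp_rot': array([[ 0.9659, -0.2589,  0.    ],
       [-0.2589, -0.9659, -0.    ],
       [ 0.    ,  0.    , -1.    ]]), 'ft_force': array([-0.8368,  0.7521,  0.8021]), 'torque': array([ 0.0014,  0.0026, -0.044 ]), 'grip_force': 0.0, 'finger_gap': 1.0039469978422875} 0.008
```

View pics/scene.png

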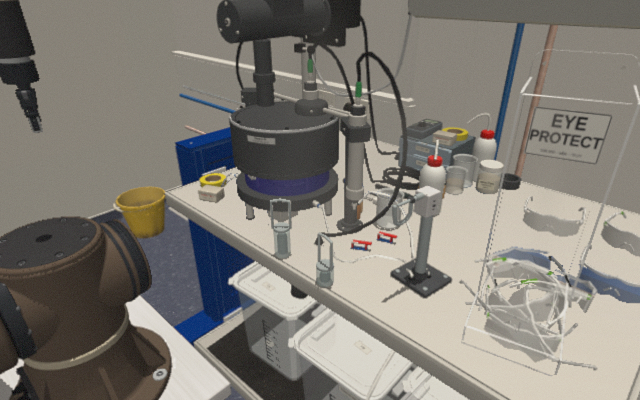

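View pics/top.png

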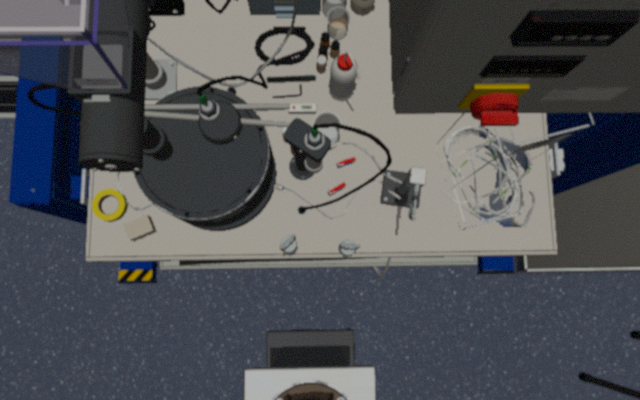

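The scene view shows the long sinker at about (282,230) px, the short one at (325,265), and the stand at (420,230) with its hook facing the robot. The networks mistook the long glass in the top view, but its loop position is consistent. I'll swing in clear of the extractor and look from close up.

```bash
cat > mv.py <<'E'
import sys; from h import *
from scipy.spatial.transform import Rotation as Ro
np.set_printoptions(precision=4,suppress=True)
def rel(pos,yaw,st=None,tilt=0):
    # yaw: world angle (deg) of the tool's x axis, tool pointing down
    st=st or manip.get_state(); R=np.array(st["tcp_rot"])
    c,s=np.cos(np.radians(yaw)),np.sin(np.radians(yaw))
    G=np.array([[c,s,0],[s,-c,0],[0,0,-1]])
    return np.r_[R.T@(np.array(pos)-st["ee_pos"])/.8,Ro.from_matrix(R.T@G).as_rotvec()/np.pi]
if __name__=="__main__":
    a=[float(x) for x in sys.argv[1:]]; print(rel(a[:3],a[3]))
E
python3 mv.py .34 .12 .30 -7.5; python3 -c "
from h import *
p=manip.snapshot('wrist');print(np.round(p['mount'],3),p['fov_y'])"
```

```text
[ 0.3717  0.5888 -0.0759  0.     -0.     -0.0417]
[[-0.    -0.962 -0.273  0.07 ]
 [ 1.    -0.     0.     0.001]
 [-0.    -0.273  0.962 -0.135]
 [ 0.     0.     0.     1.   ]] 70.03462867123527
```

Call:
{"method": "apply_moves", "body": {"plan": [[0.37,0.59,-0.076,0,0,-0.042,1],[0.37,0.59,-0.076,0,0,-0.042,1],[0.37,0.59,-0.076,0,0,-0.042,1],[0.37,0.59,-0.076,0,0,-0.042,1],[0.37,0.59,-0.076,0,0,-0.042,1]], "force": 30}}

```text
time_s: 1.9
ee_pos: [0.2481, 0.4125, 0.2667]
tcp_rot: [[0.992, -0.129, 0.0], [-0.129, -0.992, 0.0], [0.0, -0.0, -1.0]]
ft_force: [1.0, -0.3, 0.1]
finger_gap: 0.997
grip_force: 0.0
```

```bash
python3 mv.py .34 .12 .30 -7.5; python3 -c "
from h import *
s=manip.get_state();print(s['ee_pos'],s['tcp_rot'],s['joint_positions'])"
```

```text
[ 0.1611  0.3477 -0.0418 -0.0001 -0.      0.0004]
[0.24809685 0.41245283 0.26666254] [[ 9.91626492e-01 -1.29138934e-01  1.89214141e-04]
 [-1.29138987e-01 -9.91626456e-01  3.06322019e-04]
 [ 1.48071649e-04 -3.28191952e-04 -9.99999935e-01]] [ 1.43925181e+00  1.55658701e-02 -3.56165189e-01  1.58226301e-04
 -1.19873678e+00  1.98639247e-03]
```

Call:
{"method": "apply_moves", "body": {"plan": [[0.16,0.348,-0.042,0,0,0,1],[0.16,0.348,-0.042,0,0,0,1],[0.16,0.348,-0.042,0,0,0,1],[0.16,0.348,-0.042,0,0,0,1],[0.16,0.348,-0.042,0,0,0,1]]}}

```text
time_s: 2.4
ee_pos: [0.3214, 0.1752, 0.2944]
tcp_rot: [[0.992, -0.128, 0.001], [-0.128, -0.992, 0.001], [0.001, -0.002, -1.0]]
ft_force: [2.3, 1.0, 0.1]
finger_gap: 0.997
grip_force: 0.0
```

```bash
python3 mv.py .35 .05 .30 -7.5; python3 mv.py .36 -.1 .32 -7.5; sed -i 's/"scene","top","wrist"/"wrist"/; s/"wrist"\]:/"wrist",]:/' a.py; python3 a.py
```

```text
[ 0.0555  0.1506 -0.0072 -0.0005 -0.0002  0.0007]
[ 0.092   0.3349 -0.0325 -0.0005 -0.0002  0.0007]
wrist long_sinker_glass [62.7, 403.9] 0.63 [0.4508 0.0466 0.035 ]
wrist long_sinker_loop [37.7, 438.6] 0.9 [0.4512 0.0473 0.147 ]
wrist short_sinker_glass [59.7, 505.1] 0.79 [ 0.4425 -0.096   0.02  ]
{'time_s': 2.85, 'joint_positions': array([ 1.0556, -0.2219, -0.4992, -0.    , -1.2943,  0.3872]), 'joint_vel': array([ 0.0014,  0.0034, -0.0013,  0.0003, -0.0005, -0.0001]), 'joint_efforts': array([ -0.286 , -12.2749,  30.0382,   7.1097,  -0.0078,  -0.0079]), 'ee_pos': array([0.3212, 0.178 , 0.2934]), 'tcp_rot': array([[ 0.9918, -0.1277, -0.0004],
       [-0.1277, -0.9918, -0.0007],
       [-0.0003,  0.0007, -1.    ]]), 'ft_force': array([-0.1005, -0.5314, -0.3351]), 'torque': array([-0.0175,  0.0104, -0.0004]), 'grip_force': 0.0, 'finger_gap': 0.9979082663999121} 0.008
```

View pics/wrist.png

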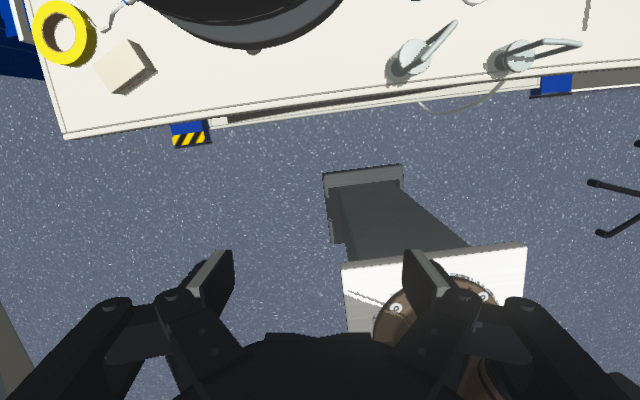

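The wrist view shows the long loop near (438,38) px and the short one near (545,48). I'll move nearer to get the loop's yaw.

```bash
python3 mv.py .41 .05 .31 -7.5
```

```text
[ 0.1305  0.1446 -0.0207  0.0002  0.0001  0.0009]
```

Call:
{"method": "apply_moves", "body": {"plan": [[0.13,0.145,-0.021,0,0,0,1],[0.13,0.145,-0.021,0,0,0,1],[0.13,0.145,-0.021,0,0,0,1],[0.13,0.145,-0.021,0,0,0,1],[0.13,0.145,-0.021,0,0,0,1]]}}

```text
time_s: 3.35
ee_pos: [0.4102, 0.048, 0.3099]
tcp_rot: [[0.991, -0.132, -0.001], [-0.132, -0.991, -0.001], [-0.001, 0.001, -1.0]]
ft_force: [-0.0, 0.1, -0.6]
finger_gap: 1.002
grip_force: 0.0
```

```bash
cat > b.py <<'E'
from h import *
np.set_printoptions(precision=4,suppress=True)
st,p,o=look("wrist",["long_sinker_loop","long_sinker_glass"],"w2")
print(st["ee_pos"])
for t,z in(("long_sinker_loop",.147),("long_sinker_glass",.035)):
    for l,c in o[t]: print(t,l,c,atz(*ray(p,l,st),z))
E
python3 b.py
```

```text
[0.4102 0.048  0.3099]
long_sinker_loop [154.2, 312.3] 0.79 [0.448  0.0474 0.147 ]
long_sinker_glass [143.0, 318.0] 0.63 [0.4509 0.0408 0.035 ]
```

View pics/w2.png

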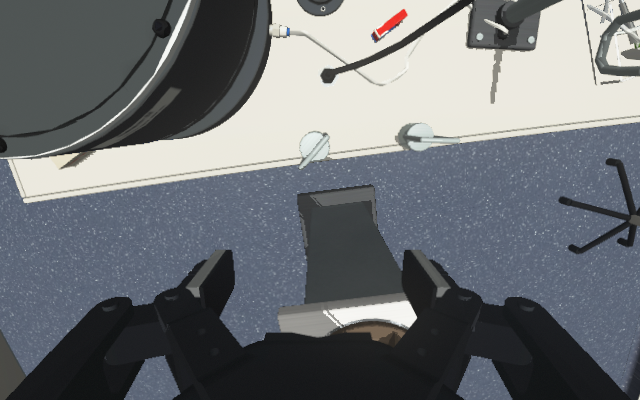

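The top wire of the loop runs from about (301,167) to (326,134) px, so it is turned a good deal from the tool. I'll fit that from an enlarged crop.

```bash
python3 - <<'E'
import cv2
a=cv2.imread('pics/w2.png')[115:185,270:360]
cv2.imwrite('pics/w2c.png',cv2.resize(a,None,fx=7,fy=7,interpolation=cv2.INTER_CUBIC))
from h import *
st=manip.get_state();p=manip.snapshot("wrist")
a=atz(*ray(p,(167,301),st),.145);b=atz(*ray(p,(134,326),st),.145)
print(a,b,np.linalg.norm(a-b),np.degrees(np.arctan2(*(b-a)[1::-1])))
E
```

```text
[0.43511712 0.06310074 0.145     ] [0.4655282  0.03280502 0.145     ] 0.042926268546618726 -44.89112274699945
```

View pics/w2c.png

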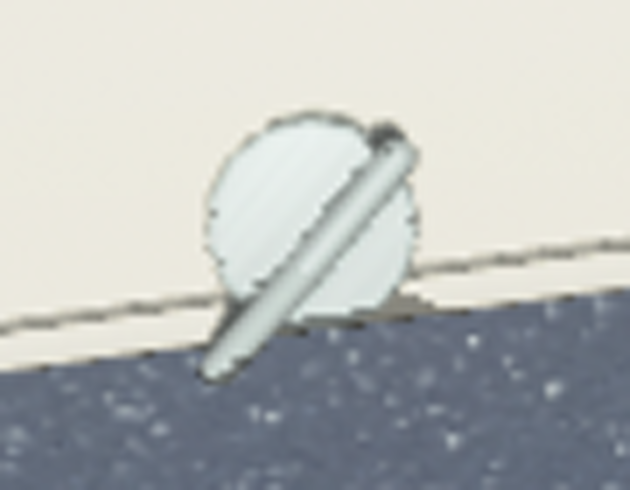

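```bash
python3 - <<'E'
from mv import *
st=manip.get_state();p=manip.snapshot("wrist")
a=atz(*ray(p,(168.1,299.7),st),.144);b=atz(*ray(p,(135.7,328.3),st),.144)
print(a,b,np.linalg.norm(a-b),np.degrees(np.arctan2(*(b-a)[1::-1])))
print(rel([.4503,.048,.20],46))
E
```

```text
[0.4339 0.0649 0.144 ] [0.4635 0.0308 0.144 ] 0.04508933501748083 -49.085453678337004
[ 0.0514 -0.0042  0.138  -0.      0.     -0.296 ]
```

Call:
{"method": "apply_moves", "body": {"plan": [[0.02,-0.002,0.02,0,0,-0.047,1],[0.04,-0.004,0.04,0,0,-0.094,1],[0.051,-0.004,0.06,0,0,-0.14,1],[0.051,-0.004,0.08,0,0,-0.187,1],[0.051,-0.004,0.1,0,0,-0.234,1]]}}

```text
time_s: 4.1
ee_pos: [0.4503, 0.0477, 0.2298]
tcp_rot: [[0.818, 0.576, -0.0], [0.576, -0.818, 0.0], [-0.0, -0.0, -1.0]]
ft_force: [-0.3, 0.0, -0.1]
finger_gap: 1.0
grip_force: 0.0
```

```bash
python3 mv.py .4503 .048 .20 42.5
```

```text
[ 0.0002 -0.0002  0.0372 -0.      0.     -0.0408]
```

Call:
{"method": "apply_moves", "body": {"plan": [[0,0,0.019,0,0,-0.02,1],[0,0,0.037,0,0,-0.041,1],[0,0,0.037,0,0,-0.041,1],[0,0,0.037,0,0,-0.041,1],[0,0,0.037,0,0,-0.041,1]]}}

```text
time_s: 4.6
ee_pos: [0.4508, 0.0472, 0.2018]
tcp_rot: [[0.743, 0.67, 0.001], [0.67, -0.743, 0.001], [0.001, 0.001, -1.0]]
ft_force: [0.2, -0.2, -0.2]
finger_gap: 0.998
grip_force: 0.0
```

```bash
sed -i 's/"w2"/"w3"/' b.py; python3 b.py
```

```text
[0.4508 0.0472 0.2018]
long_sinker_loop [226.5, 315.8] 0.58 [0.4487 0.0462 0.147 ]
long_sinker_glass [186.2, 319.1] 0.95 [0.4542 0.0471 0.035 ]
```

View pics/w3.png

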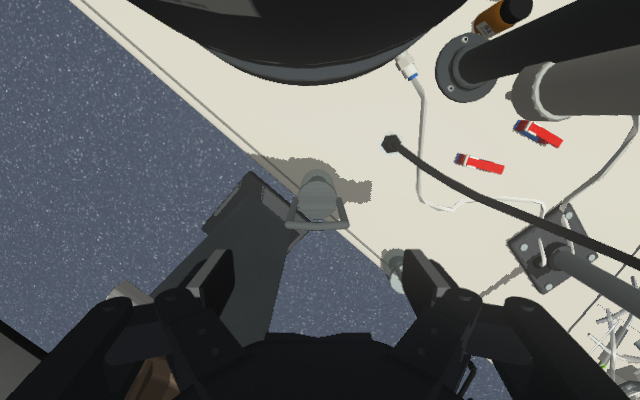

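The top wire is level from (288,226) to (348,226) px and centred between the pads, so I'll go down and grip.

Call:
{"method": "apply_moves", "body": {"plan": [[-0.002,0,0.03,0,0,0,1],[-0.002,0,0.06,0,0,0,1],[-0.002,0,0.085,0,0,0,1],[-0.002,0,0.094,0,0,0,1],[-0.002,0,0.094,0,0,0,1]]}}

```text
time_s: 5.25
ee_pos: [0.449, 0.0452, 0.1253]
tcp_rot: [[0.743, 0.67, -0.001], [0.67, -0.743, -0.001], [-0.002, -0.0, -1.0]]
ft_force: [0.6, -0.1, -0.2]
finger_gap: 1.001
grip_force: 0.0
```

Call:
{"method": "apply_moves", "body": {"plan": [[0,0,0,0,0,0,0.3],[0,0,0,0,0,0,0.05],[0,0,0,0,0,0,-0.1],[0,0,0,0,0,0,-0.1],[0,0,0,0,0,0,-0.1]], "force": 25}}

```text
time_s: 5.75
ee_pos: [0.4501, 0.0458, 0.1268]
tcp_rot: [[0.742, 0.67, 0.002], [0.67, -0.742, 0.001], [0.002, 0.001, -1.0]]
ft_force: [-1.4, 1.6, 7.2]
finger_gap: 0.541
grip_force: 25.2
```

Call:
{"method": "apply_moves", "body": {"plan": [[0,0,-0.01,0,0,0,-0.2],[0,0,-0.04,0,0,0,-0.2],[0,0,-0.09,0,0,0,-0.2],[0,0,-0.15,0,0,0,-0.2],[0,0,-0.2,0,0,0,-0.2]]}}

```text
time_s: 6.25
ee_pos: [0.449, 0.0451, 0.2886]
tcp_rot: [[0.742, 0.67, 0.001], [0.67, -0.742, 0.0], [0.001, 0.0, -1.0]]
ft_force: [1.3, 0.7, -0.6]
finger_gap: 0.538
grip_force: 26.1
```

```bash
python3 mv.py .42 -.07 .29 0;  python3 - <<'E'
from h import *
np.set_printoptions(precision=4,suppress=True)
T=["stand","hook_mouth","hook_nose","hook_seat","long_sinker_loop","long_sinker_glass"];Z=[0,.215,.215,.179,.31,.2]
for n in ["scene","top","wrist"]:
    st,p,o=look(n,T,n+"4")
    for t,z in zip(T,Z):
        for l,c in o[t][:2]: print(n,t,l,c,atz(*ray(p,l,st),z))
E
```

```text
[-0.1233  0.0826 -0.0018  0.     -0.0004  0.2337]
scene stand [282.2, 415.8] 0.71 [ 0.5754 -0.2403  0.    ]
scene hook_mouth [209.6, 392.5] 0.31 [ 0.478  -0.2288  0.215 ]
scene hook_nose [206.4, 392.0] 0.57 [ 0.4873 -0.2212  0.215 ]
scene hook_seat [226.2, 400.0] 0.8 [ 0.4907 -0.2398  0.179 ]
scene long_sinker_loop [130.8, 275.7] 0.84 [0.4424 0.0415 0.31  ]
scene long_sinker_glass [179.8, 278.1] 0.85 [0.4421 0.0425 0.2   ]
top stand [193.0, 398.7] 0.62 [ 0.582  -0.2358  0.    ]
top hook_mouth [210.5, 415.4] 0.67 [ 0.5041 -0.2312  0.215 ]
top hook_nose [218.6, 414.0] 0.73 [ 0.4867 -0.2274  0.215 ]
top hook_seat [213.9, 413.6] 0.73 [ 0.5019 -0.2346  0.179 ]
top hook_seat [212.0, 413.9] 0.48 [ 0.5061 -0.2354  0.179 ]
wrist stand [230.2, 503.5] 0.67 [ 0.579  -0.2419  0.    ]
wrist hook_mouth [358.0, 569.6] 0.64 [ 0.5044 -0.2301  0.215 ]
wrist hook_nose [363.5, 558.9] 0.9 [ 0.4936 -0.2271  0.215 ]
wrist hook_seat [332.0, 542.7] 0.62 [ 0.5044 -0.2289  0.179 ]
wrist long_sinker_loop [277.4, 317.0] 0.88 [0.4522 0.0476 0.31  ]
wrist long_sinker_glass [206.2, 317.5] 0.93 [0.4522 0.0474 0.2   ]
```

```bash
python3 mv.py .415 -.2195 .289 -7.2
```

```text
[-0.2536  0.2172 -0.0041  0.     -0.      0.2737]
```

Call:
{"method": "apply_moves", "body": {"plan": [[-0.012,0.011,0,0,0,0.015,-0.2],[-0.035,0.03,0,0,0,0.04,-0.2],[-0.065,0.056,0,0,0,0.07,-0.2],[-0.095,0.081,-0.002,0,0,0.1,-0.2],[-0.125,0.107,-0.002,0,0,0.135,-0.2]]}}

```text
time_s: 7.8
ee_pos: [0.4318, -0.0867, 0.2876]
tcp_rot: [[0.954, 0.3, 0.001], [0.3, -0.954, -0.0], [0.001, 0.0, -1.0]]
ft_force: [1.2, 0.2, -0.6]
finger_gap: 0.534
grip_force: 26.1
```

```bash
python3 mv.py .415 -.2195 .289 -7.2
```

```text
[-0.0699  0.152  -0.0017  0.     -0.0002  0.137 ]
```

Call:
{"method": "apply_moves", "body": {"plan": [[-0.014,0.03,0,0,0,0.03,-0.2],[-0.03,0.065,0,0,0,0.06,-0.2],[-0.045,0.1,0,0,0,0.09,-0.2],[-0.06,0.13,0,0,0,0.12,-0.2],[-0.07,0.152,0,0,0,0.137,-0.2]]}}

```text
time_s: 8.3
ee_pos: [0.4152, -0.22, 0.2873]
tcp_rot: [[0.992, -0.127, -0.0], [-0.127, -0.992, -0.0], [-0.0, 0.0, -1.0]]
ft_force: [-0.3, -0.5, -1.9]
finger_gap: 0.535
grip_force: 26.1
```

```bash
cat > c.py <<'E'
import sys;from h import *
np.set_printoptions(precision=4,suppress=True)
T=["hook_mouth","hook_nose","hook_seat","stand","long_sinker_loop","long_sinker_glass"]
res={}
for n in ["scene","top","wrist"]:
    st,p,o=look(n,T,n+sys.argv[1])
    if n=="wrist": print(st["ee_pos"],st["tcp_rot"],st["ft_force"])
    zl=st["ee_pos"][2]+.021
    for t,z in zip(T,[.215,.215,.179,0,zl,zl-.112]):
        for l,c in o[t][:1]:
            r=ray(p,l,st);print(n,t,l,c,atz(*r,z)); res.setdefault(t,[]).append(r)
for t in res:
    if len(res[t])>1: print(t,*tri(res[t]))
E
python3 c.py 5
```

```text
scene hook_mouth [203.1, 402.6] 0.9 [ 0.5112 -0.2281  0.215 ]
scene hook_nose [208.8, 390.3] 0.76 [ 0.4778 -0.2242  0.215 ]
scene hook_seat [223.3, 401.3] 0.79 [ 0.501  -0.2357  0.179 ]
scene stand [280.2, 415.1] 0.79 [ 0.5802 -0.2354  0.    ]
scene long_sinker_loop [171.9, 370.2] 0.82 [ 0.4136 -0.2223  0.3083]
scene long_sinker_glass [230.6, 364.2] 0.56 [ 0.4111 -0.2181  0.1963]
top stand [194.2, 401.9] 0.77 [ 0.5787 -0.244   0.    ]
[ 0.4162 -0.2177  0.2873] [[ 0.9928 -0.1195  0.0001]
 [-0.1195 -0.9928 -0.    ]
 [ 0.0001  0.     -1.    ]] [-0.0334 -0.0698 -1.7266]
wrist hook_mouth [94.9, 318.7] 0.61 [ 0.5033 -0.2299  0.215 ]
wrist hook_nose [114.5, 316.3] 0.85 [ 0.4906 -0.2267  0.215 ]
wrist stand [48.6, 318.2] 0.7 [ 0.5817 -0.2394  0.    ]
wrist long_sinker_loop [278.5, 316.7] 0.93 [ 0.4179 -0.2185  0.3083]
wrist long_sinker_glass [208.6, 317.4] 0.97 [ 0.4168 -0.2186  0.1963]
hook_mouth [ 0.5037 -0.231   0.2191] [np.float64(0.0013867716715292055), np.float64(0.0013867716715291942)]
hook_nose [ 0.4882 -0.2229  0.2099] [np.float64(0.004587495701961905), np.float64(0.0045874957019619725)]
stand [ 0.5781 -0.24    0.0047] [np.float64(0.00328378278146776), np.float64(0.003073233506333347), np.float64(0.002610275029194415)]
long_sinker_loop [ 0.4172 -0.2189  0.3064] [np.float64(0.0006769815646583625), np.float64(0.0006769815646583255)]
long_sinker_glass [ 0.4151 -0.2171  0.1936] [np.float64(0.001587400863629163), np.float64(0.001587400863629045)]
```

View pics/wrist5.png

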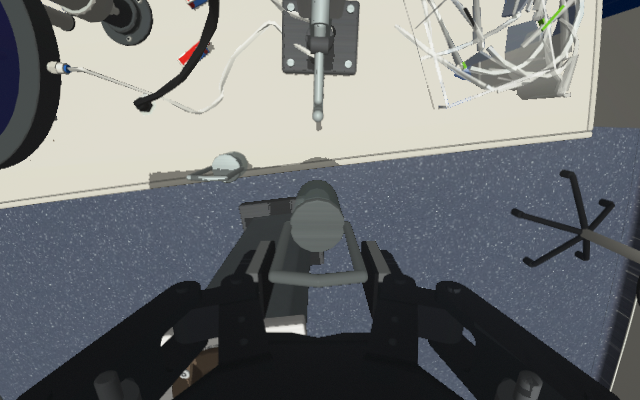

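Nose tip at (318,118) px, top wire from (275,275) to (365,277): the loop hangs straight and lines up with the hook. Next I lower to threading height.

```bash
python3 mv.py .435 -.2205 .208 -7.2
```

```text
[0.0238 0.0003 0.0991 0.     0.     0.0017]
```

Call:
{"method": "apply_moves", "body": {"plan": [[0.005,0,0.02,0,0,0.002,-0.2],[0.01,0,0.05,0,0,0.002,-0.2],[0.017,0,0.08,0,0,0.002,-0.2],[0.024,0,0.099,0,0,0.002,-0.2],[0.024,0,0.099,0,0,0.002,-0.2]]}}

```text
time_s: 9.85
ee_pos: [0.4343, -0.2201, 0.2059]
tcp_rot: [[0.992, -0.127, -0.004], [-0.127, -0.992, 0.001], [-0.004, -0.0, -1.0]]
ft_force: [-0.0, 0.6, -0.7]
finger_gap: 0.533
grip_force: 26.2
```

```bash
python3 c.py 6; python3 -c "
import cv2;a=cv2.imread('pics/scene6.png')[110:310,300:500];cv2.imwrite('pics/s6c.png',cv2.resize(a,(600,600),interpolation=cv2.INTER_CUBIC))"; python3 mv.py .5028 -.2293 .208 -7.2
```

```text
scene hook_mouth [201.8, 398.6] 0.74 [ 0.5104 -0.2198  0.215 ]
scene hook_nose [209.5, 391.6] 0.66 [ 0.4772 -0.2274  0.215 ]
scene hook_seat [222.7, 398.2] 0.7 [ 0.4989 -0.2302  0.179 ]
scene stand [280.5, 414.1] 0.75 [ 0.5778 -0.2344  0.    ]
scene long_sinker_loop [209.0, 375.6] 0.65 [ 0.4413 -0.2179  0.2269]
top stand [194.3, 401.6] 0.75 [ 0.5785 -0.2432  0.    ]
top long_sinker_loop [243.9, 413.9] 0.48 [ 0.4314 -0.2218  0.23  ]
top long_sinker_glass [243.0, 403.2] 0.55 [ 0.4426 -0.2203  0.118 ]
[ 0.4352 -0.2203  0.2082] [[ 0.992  -0.1264  0.0002]
 [-0.1264 -0.992   0.    ]
 [ 0.0002 -0.     -1.    ]] [-0.0544  0.4741 -0.8967]
wrist hook_mouth [121.3, 317.5] 0.85 [ 0.5045 -0.2301  0.215 ]
wrist hook_nose [154.5, 315.9] 0.92 [ 0.4903 -0.2275  0.215 ]
wrist hook_seat [122.1, 315.3] 0.79 [ 0.5044 -0.2288  0.179 ]
wrist stand [51.7, 320.9] 0.9 [ 0.5789 -0.2432  0.    ]
wrist long_sinker_loop [283.6, 319.2] 0.75 [ 0.4341 -0.2219  0.2292]
wrist long_sinker_glass [207.5, 318.1] 0.63 [ 0.4367 -0.2218  0.1172]
hook_mouth [ 0.503  -0.2277  0.2205] [np.float64(0.002783547703399739), np.float64(0.0027835477033997485)]
hook_nose [ 0.4879 -0.2245  0.2089] [np.float64(0.0033840210315591503), np.float64(0.0033840210315591065)]
hook_seat [ 0.5039 -0.2281  0.1758] [np.float64(0.0008209370327541337), np.float64(0.0008209370327540021)]
stand [ 0.5762 -0.2407  0.0049] [np.float64(0.0048851124388805825), np.float64(0.0020420764180924607), np.float64(0.0028570842614855435)]
long_sinker_loop [ 0.4335 -0.2221  0.2306] [np.float64(0.0014923965204050066), np.float64(0.0021758180096593752), np.float64(0.0012918048719673697)]
long_sinker_glass [ 0.4408 -0.2204  0.1274] [np.float64(0.00211309706805723), np.float64(0.0021130970680572677)]
[ 0.0852  0.0005  0.0001 -0.      0.     -0.0003]
```

View pics/s6c.png

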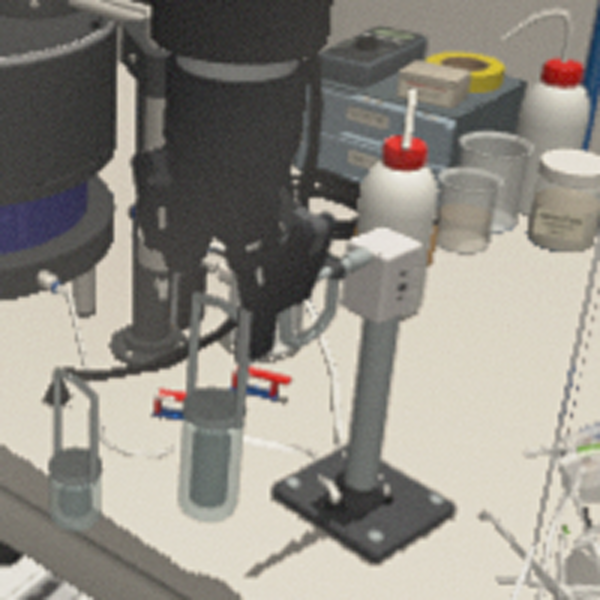

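The crop shows the loop at (215,300)–(240,400) hanging straight, just in front of the hook at (310,330), with its top wire slightly above the nose. Now I thread it slowly.

Call:
{"method": "apply_moves", "body": {"plan": [[0.012,0,0,0,0,0,-0.2],[0.026,0,0,0,0,0,-0.2],[0.038,0,0,0,0,0,-0.2],[0.048,0,0,0,0,0,-0.2],[0.054,0,0,0,0,0,-0.2]]}}

```text
time_s: 11.4
ee_pos: [0.479, -0.2259, 0.2077]
tcp_rot: [[0.992, -0.126, -0.001], [-0.126, -0.992, -0.0], [-0.001, 0.0, -1.0]]
ft_force: [-0.1, -0.8, -1.8]
finger_gap: 0.537
grip_force: 26.2
```

```bash
python3 - <<'E'
from mv import *
st,p,o=look("wrist",["hook_nose","hook_mouth","long_sinker_loop"],"w7")
z={"hook_nose":.215,"hook_mouth":.215,"long_sinker_loop":st["ee_pos"][2]+.0205}
print(st["ee_pos"],st["ft_force"])
for t in o:
    for l,c in o[t][:1]: print(t,l,c,atz(*ray(p,l,st),z[t]))
print(rel([.504,-.2298,.208],-7.2,st))
cv2.imwrite('pics/w7c.png',cv2.resize(p["img"][60:320,180:460,::-1],None,fx=2,fy=2))
E
```

```text
[ 0.479  -0.2259  0.2077] [-0.1113 -0.8014 -1.7866]
hook_nose [248.1, 317.1] 0.68 [ 0.4892 -0.2279  0.215 ]
hook_mouth [219.6, 319.3] 0.74 [ 0.5037 -0.2308  0.215 ]
long_sinker_loop [279.0, 318.3] 0.64 [ 0.48   -0.2273  0.2282]
[ 0.0316  0.0009 -0.0004  0.      0.0002 -0.0003]
```

View pics/w7c.png

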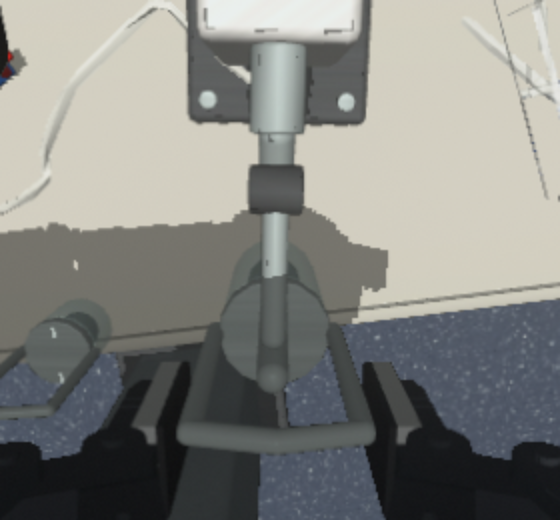

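The nose at (270,375) in the crop points into the middle of the loop, whose top wire runs from (190,437) to (365,430). I'll go on to the mouth.

Call:
{"method": "apply_moves", "body": {"plan": [[0.006,0,0,0,0,0,-0.2],[0.014,0,0,0,0,0,-0.2],[0.022,0,0,0,0,0,-0.2],[0.03,0,0,0,0,0,-0.2],[0.03,0,0,0,0,0,-0.2]]}}

```text
time_s: 12.1
ee_pos: [0.5027, -0.2289, 0.2079]
tcp_rot: [[0.992, -0.126, -0.0], [-0.126, -0.992, -0.0], [-0.0, 0.0, -1.0]]
ft_force: [-1.4, 0.1, -1.9]
finger_gap: 0.537
grip_force: 26.2
```

```bash
python3 - <<'E'
from mv import *
st,p,o=look("wrist",["hook_nose","hook_mouth","long_sinker_loop"],"w8")
z={"hook_nose":.215,"hook_mouth":.215,"long_sinker_loop":st["ee_pos"][2]+.0205}
print(st["ee_pos"],st["ft_force"])
for t in o:
    for l,c in o[t][:1]: print(t,l,c,atz(*ray(p,l,st),z[t]))
cv2.imwrite('pics/w8c.png',cv2.resize(p["img"][100:320,180:460,::-1],None,fx=2,fy=2))
E
```

```text
[ 0.5027 -0.2289  0.2079] [-1.3635  0.0701 -1.9018]
hook_nose [290.5, 317.2] 0.59 [ 0.4893 -0.2279  0.215 ]
hook_mouth [266.5, 314.6] 0.78 [ 0.5031 -0.2284  0.215 ]
long_sinker_loop [280.1, 318.4] 0.86 [ 0.5032 -0.2303  0.2284]
```

View pics/w8c.png

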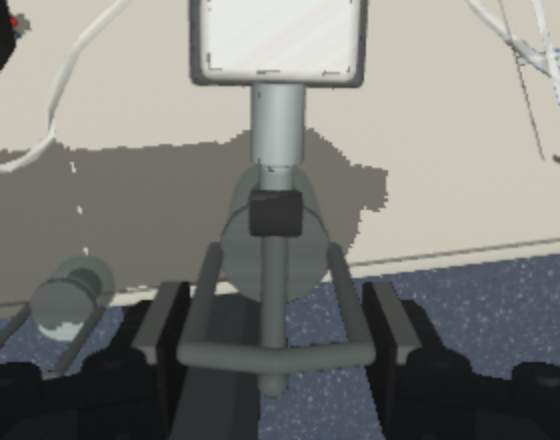

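The wire now lies behind the nose tip, which sits at (270,385) in the crop with the wire at (275,360), so the loop is threaded. I'll press down while watching the force.

Call:
{"method": "apply_moves", "body": {"plan": [[0.0005,0,0.006,0,0,0,-0.2],[0.0005,0,0.014,0,0,0,-0.2],[0.0005,0,0.022,0,0,0,-0.2],[0.0005,0,0.03,0,0,0,-0.2],[0.0005,0,0.035,0,0,0,-0.2]]}}

```text
time_s: 12.8
ee_pos: [0.502, -0.2288, 0.1794]
tcp_rot: [[0.992, -0.126, -0.001], [-0.126, -0.992, 0.0], [-0.001, -0.0, -1.0]]
ft_force: [-0.6, 0.6, 1.3]
finger_gap: 0.535
grip_force: 26.4
```

Call:
{"method": "apply_moves", "body": {"plan": [[0,0,0.004,0,0,0,-0.2],[0,0,0.008,0,0,0,-0.2],[0,0,0.012,0,0,0,-0.2],[0,0,0.015,0,0,0,-0.2],[0,0,0.015,0,0,0,-0.2]]}}

```text
time_s: 13.3
ee_pos: [0.5022, -0.2288, 0.1676]
tcp_rot: [[0.992, -0.126, -0.0], [-0.126, -0.992, 0.0], [-0.0, -0.0, -1.0]]
ft_force: [-0.2, -0.2, -0.4]
finger_gap: 0.537
grip_force: 26.2
```

Call:
{"method": "apply_moves", "body": {"plan": [[0,0,0.002,0,0,0,-0.2],[0,0,0.004,0,0,0,-0.2],[0,0,0.006,0,0,0,-0.2],[0,0,0.006,0,0,0,-0.2],[0,0,0.006,0,0,0,-0.2]]}}

```text
time_s: 13.8
ee_pos: [0.5022, -0.2289, 0.1633]
tcp_rot: [[0.992, -0.126, 0.0], [-0.126, -0.992, -0.0], [0.0, 0.0, -1.0]]
ft_force: [0.1, 0.1, -1.9]
finger_gap: 0.542
grip_force: 26.2
```

```bash
python3 - <<'E'
from mv import *
st,p,o=look("wrist",["hook_seat","hook_nose","long_sinker_loop"],"w9")
print(st["ee_pos"],st["ft_force"])
for t,z in zip(o,(.179,.215,.182)):
    for l,c in o[t][:1]: print(t,l,c,atz(*ray(p,l,st),z))
cv2.imwrite('pics/w9c.png',cv2.resize(p["img"][130:330,220:420,::-1],None,fx=3,fy=3,interpolation=cv2.INTER_CUBIC))
E
```

```text
[ 0.5022 -0.2289  0.1633] [ 0.1336  0.1451 -1.8651]
long_sinker_loop [282.1, 317.6] 0.85 [ 0.5007 -0.2296  0.182 ]
```

View pics/w9c.png

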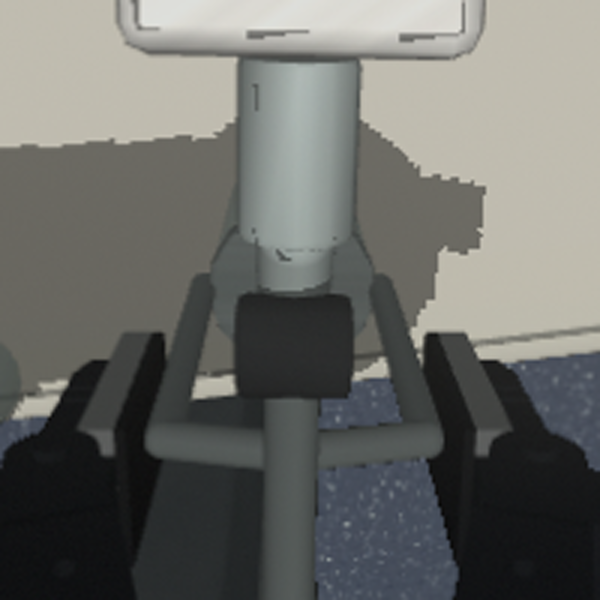

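The gate bar now runs unbroken above the wire (at (290,440) in the crop) and the force is back to the free weight, so it has snapped shut. I'll lower gently to the seat.

Call:
{"method": "apply_moves", "body": {"plan": [[0,0,0.001,0,0,0,-0.2],[0,0,0.002,0,0,0,-0.2],[0,0,0.003,0,0,0,-0.2],[0,0,0.003,0,0,0,-0.2],[0,0,0.003,0,0,0,-0.2]]}}

```text
time_s: 14.5
ee_pos: [0.5029, -0.229, 0.1613]
tcp_rot: [[0.992, -0.126, 0.001], [-0.126, -0.992, -0.0], [0.002, 0.0, -1.0]]
ft_force: [1.2, -0.6, 2.5]
finger_gap: 0.54
grip_force: 26.4
```

Call:
{"method": "apply_moves", "body": {"plan": [[0,0,-0.0008,0,0,0,-0.1],[0,0,-0.0008,0,0,0,0.12],[0,0,-0.0008,0,0,0,0.2],[0,0,-0.0008,0,0,0,0.4],[0,0,-0.0008,0,0,0,0.8]], "force": 20}}

```text
time_s: 15.0
ee_pos: [0.5019, -0.2288, 0.1613]
tcp_rot: [[0.992, -0.126, -0.001], [-0.126, -0.992, 0.0], [-0.001, -0.0, -1.0]]
ft_force: [-1.4, -0.2, 0.3]
finger_gap: 0.853
grip_force: 0.0
```

Call:
{"method": "apply_moves", "body": {"plan": [[0,0,0,0,0,0,1],[0,0,0,0,0,0,1],[0,0,-0.005,0,0,0,1],[0,0,-0.015,0,0,0,1],[0,0,-0.03,0,0,0,1]]}}

```text
time_s: 15.5
ee_pos: [0.502, -0.2288, 0.186]
tcp_rot: [[0.992, -0.126, -0.001], [-0.126, -0.992, 0.0], [-0.001, 0.0, -1.0]]
ft_force: [-0.8, 0.8, -0.0]
finger_gap: 0.998
grip_force: 0.0
```

Call:
{"method": "apply_moves", "body": {"plan": [[0,0,-0.03,0,0,0,1],[0,0,-0.07,0,0,0,1],[0,0,-0.12,0,0,0,1],[-0.04,0,-0.17,0,0,0,1],[-0.09,0,-0.17,0,0,0,1]]}}

```text
time_s: 16.0
ee_pos: [0.433, -0.2207, 0.3275]
tcp_rot: [[0.992, -0.126, 0.008], [-0.126, -0.992, -0.003], [0.008, 0.002, -1.0]]
ft_force: [-0.7, 0.2, 0.2]
finger_gap: 1.001
grip_force: 0.0
```

```bash
python3 c.py 10; python3 -c "
import cv2;a=cv2.imread('pics/scene10.png')[150:310,340:500];b=cv2.imread('pics/wrist10.png')[40:200,240:400]
import numpy as np
cv2.imwrite('pics/s10c.png',cv2.resize(np.hstack([a,b]),(800,400),interpolation=cv2.INTER_CUBIC))"
```

```text
scene hook_mouth [203.5, 400.4] 0.66 [ 0.5071 -0.226   0.215 ]
scene hook_nose [203.1, 400.4] 0.71 [ 0.5084 -0.2251  0.215 ]
scene hook_seat [224.5, 397.5] 0.77 [ 0.4926 -0.233   0.179 ]
scene stand [281.2, 412.9] 0.65 [ 0.574  -0.2339  0.    ]
scene long_sinker_loop [219.3, 400.5] 0.78 [ 0.2609 -0.3802  0.3485]
scene long_sinker_glass [267.4, 395.8] 0.87 [ 0.3143 -0.3473  0.2365]
[ 0.431  -0.2198  0.3211] [[ 0.992  -0.1264 -0.0009]
 [-0.1264 -0.992   0.    ]
 [-0.0009  0.0001 -1.    ]] [-0.426  -0.5437  0.3361]
wrist hook_mouth [115.8, 317.9] 0.87 [ 0.505  -0.2304  0.215 ]
wrist hook_nose [131.8, 319.2] 0.91 [ 0.4923 -0.2299  0.215 ]
wrist hook_seat [119.8, 318.1] 0.83 [ 0.5021 -0.2303  0.179 ]
wrist stand [65.9, 316.7] 0.63 [ 0.5806 -0.2384  0.    ]
wrist long_sinker_loop [114.4, 316.5] 0.96 [ 0.5029 -0.2295  0.3421]
hook_mouth [ 0.5042 -0.2293  0.2172] [np.float64(0.0012964567780952383), np.float64(0.0012964567780953827)]
hook_nose [ 0.4937 -0.2317  0.2235] [np.float64(0.0021654025780015198), np.float64(0.0021654025780016893)]
hook_seat [ 0.5015 -0.2291  0.1733] [np.float64(0.0013719076046489014), np.float64(0.001371907604648773)]
stand [ 0.5788 -0.2354 -0.002 ] [np.float64(0.003708028103148964), np.float64(0.0037080281031489897)]
long_sinker_loop [ 0.5071 -0.2294  0.1825] [np.float64(2.3592454729054243e-05), np.float64(2.3592454728970773e-05)]
```

View pics/s10c.png

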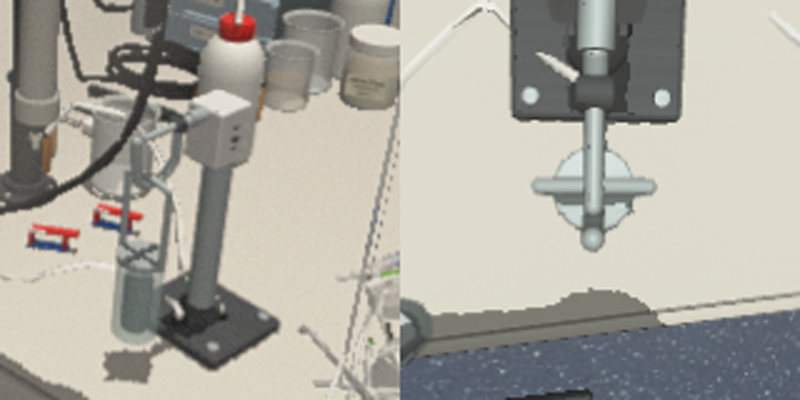

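The sinker hangs upright in the hook with the gate shut above its top wire (left crop (140,240), right crop (595,187)). I'll let it settle, compare frames and hand in.

```bash
python3 - <<'E'
from h import *
f=[manip.snapshot("wrist")["img"][60:220,240:400].astype(int) for _ in range(60)]
d=[np.abs(cv2.blur((f[i]-f[-1]).astype(np.float32),(3,3))).max() for i in (0,20,30,40,50,58)]
print(d,manip.get_state()["time_s"])
print(manip.finish_job())
E
```

```text
[np.float32(10.666667), np.float32(3.2222223), np.float32(1.4444444), np.float32(2.4444444), np.float32(1.0), np.float32(1.0)] 20.05
the job is handed in; nothing more can be done
None
```

The longer sinker hangs still in the snap hook with the gate shut above its wire, the gripper is clear, and the job was handed in at about 20 s; the highest readings, taken between moves, were about 26 N grip and 4–5 N on the hook.

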